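# Click the snack tray into the lunch box

## Task

Pack the stainless steel snack tray into its open bay in the brown lunch box: set it level on the sprung platform and press it gently down until the push-push latch catches, then let go and make sure that it stays down (if it has come back up, press it again). Do not force it hard against the bottom stop, and leave the salt shaker, pepper mill and egg cup as they stand.

Things in the scene. Friction and masses are not known exactly. Their poses are not given: they have to be found in the camera images.
- tray_grip (a point): Centre of the tray's grip bar: a steel block 70 mm long (x, the tray's long side), 12 wide (y), 24 high, on a thin divider over the middle of the tray. 52 mm above the tray's underside, 12 below the bar's flat top. z up. The loose open steel tray is 110 x 76 mm, rim 32 mm high (20 mm below this point), walls 3, about 0.2 kg, same when turned half round; it starts standing on the table.
- lunchbox: Brown plastic lunch box, fixed, its lid lying open on its +x side. Origin on the table under the centre of the tray bay; x along the bay's long side, y towards the second, shallow compartment, z up. Bay 116 x 82 mm inside (3 mm clearance all round the tray), flared rim 82 mm above the table. A tray on the free platform has tray_grip 107 mm above this origin, its rim 5 mm proud of the box's rim.
- platform_top (a point): Centre of the top of the black sprung platform in the bay, 55 mm above the table when free. Pressing the tray down takes 2 to 7 N, rising smoothly; the latch catches after 14 to 29 mm of travel (hidden, differs from box to box); 1 mm further a rubber stop is met, about 12 N per mm. 10 to 15 N on the tray is past the catch; 25 N is forcing it.
- latch (a point): The push-push latch, hidden under the platform (point on the box's floor, at the bay's centre). Pressed past the catch and let go, the tray rises 3 mm and stays, 11 to 26 mm lower than when free; if it has not caught, it springs back up to the free height. A full second press of a latched tray unlatches it and it pops up.
- salt_shaker: Glass salt shaker with a steel cap, 48 mm across, 78 mm high, loose; origin at the centre of its foot. Bystander.
- pepper_mill: Dark wooden pepper mill with a turning knob, 56 mm across, 166 mm high, loose; origin at the centre of its foot. Bystander.
- egg_cup: White ceramic egg cup, 48 mm across, 60 mm high, loose; origin at the centre of its foot. Bystander.

How it is judged:
By the outcome, as a careful person would: the job done as asked, in the order asked, and still so for the second after the job is handed in, with the robot touching nothing.
It also fails if it takes over 54 s, if anything falls off the work surface, if the arm or the gripper's body presses on something with over 40 N, if the wrist force passes 120 N, or if a joint passes its speed limit or range.

## Robot

A 6-joint arm with a two-finger parallel gripper is mounted at the origin on the work surface. World frame = base frame: x ahead of the robot, y to its left, z up, the work surface at z = 0. Lengths are in m, angles in rad, forces in N, time in s.
With the tool pointing down it reaches from about 0.225 to 0.875 m from the base axis. Payload 3.4 kg.
Tool frame: the origin (TCP) lies between the finger pads; the fingertips stand 11 mm ahead of it and the grasp point (between the pads) lies 8 mm behind it; z points along the fingers, y is the line along which they close (so a half turn about z gives the same grasp; the last joint's range is limited). The gripper opens to 85 mm and grips with 20 to 120 N. Pads are 22 mm wide; open, the fingers measure 114 mm over their backs; the gripper's body (76 mm by 85 mm) begins 54 mm behind the grasp point. The pads swing forward as they close: fully open they stand 13 mm farther back than shut.
Start: joints at [-0.121, 0.276, 1.505, -0, 1.361, -0.121], TCP at [0.575, -0, 0.242] pointing down, gripper open.
Joint ranges: [-2.89, 2.89], [-0.75, 2.08], [0.22, 2.7], [-1.18, 4.32], [0.11, 2.71], [-2.7, 2.7]. Speed limits (rad/s): [2.57, 2.57, 3.14, 3.14, 3.14, 3.14].

## Interface

Orientations are given as a unit quaternion [w, x, y, z].
In Python, from rig import sensors, eyes, manip gives the robot as it stands.
- The arm moves only by the tool drive_tool, never from a script. Its argument "deltas" is a list of rows, each an object with "linear": the shift along the world's x, y, z in mm, a list of three; "twist": the turn about the world's z in degrees; "claw": the opening, from 0 (shut) to 1 (fully open). In form: [{"linear": [tx, ty, tz], "twist": twist, "claw": claw}, ...]. A call has 1 to 12 rows; each row is the pose to reach, as a shift and turn from the pose commanded when the call began; what a row does not reach only later rows make up. A row lasts 1/12 s, in which the tool goes at most 41.7 mm and 7.16 degrees, less where a joint would pass 70% of its speed; a pose out of reach is approached as far as the arm can. A call with a gripper value outside its range is refused whole. The fingers move at their own pace and stop on an object; "squeeze" is the grip in N (left out, the last holds). Time passes only in rows, so rows that repeat a pose let the fingers close. It gives the time, the measured TCP pose, the force, the opening and the grip force at its end, in the units of the state.
- sensors.get_state(): the state, without advancing time (a new reading comes with each control period).
- eyes.get_image(name): name is "scene" or "side" or "wrist"; returns the picture (384x512x3 uint8, red, green, blue); there is no depth.
- eyes.camera_model(name): a dict with "intrinsics" (3x3 intrinsics, pixels), "dist" ([k1, k2, p1, p2, k3] as OpenCV has them; the pictures are not rectified), "R" (3x3) and "t" (3): a world point X has camera coordinates R X + t. Camera axes: x right, y down, z forward; pixel columns grow to the right and rows downward; lengths in m; the calibration is good to about 2 mm. A picture is of the moment at which its call begins: read the wrist's pose just before it. camera_model takes no time and is no camera call; for the wrist camera it gives the pose at the moment of the call.
- manip.sign_off(): hands the job in; it is judged then, once.
The state is a dict: "clock": time; "qpos": joint angles; "qd": joint speeds; "effort": joint torques, N m; "position": TCP position; "ee_rot": TCP orientation; "contact_force": force on the tool from outside, world axes, zero at the start; "moment": the same for the moment, N m; "width": finger opening in m; "gripper_force": force on a finger pad.
Only numpy, scipy, OpenCV 4.12 (cv2) and the standard library are available. Lean on these libraries where they do the work, as an engineer would, in place of code of your own. Each camera call takes 0.05 s, during which the arm holds its last target. There are 200 camera calls.

## Working session

There is one attempt and no reset: what is moved stays moved. The work goes in short steps, Python scripts to look and compute and a tool call to move; the robot and the scene stay as the last step left them, time stands still between calls to the robot, and variables do not carry over. Pictures are saved under pics/ and viewed, at most 10 in all, crops included, and the job is handed in when it is done.

Besides the shell and the picture viewer there is one more tool, called after "Emit:" by a JSON object that holds its "api" and its "payload", one argument or row to a line. drive_tool: Moves the arm, as the interface text tells. Its arguments: {"type":"object","properties":{"deltas":{"type":"array","items":{"type":"object","properties":{"linear":{"type":"array","items":{"type":"number"}},"twist":{"type":"number"},"claw":{"type":"number"}}}},"squeeze":{"type":"number"}},"required":["deltas"]}

```bash
mkdir -p pics; cat > h.py <<'E'
import numpy as np, cv2
from rig import sensors, eyes, manip
def ray(cam,px):
    K=np.array(cam["intrinsics"]);d=np.array(cam["dist"]);R=np.array(cam["R"]);t=np.array(cam["t"])
    p=cv2.undistortPoints(np.array(px,float).reshape(-1,1,2),K,d).reshape(-1,2)
    D=np.c_[p,np.ones(len(p))]@R
    return -R.T@t,D
def onz(cam,px,z):
    o,D=ray(cam,px); return o+D*((z-o[2])/D[:,2])[:,None]
def proj(cam,X):
    return cv2.projectPoints(np.array(X,float).reshape(-1,1,3),cv2.Rodrigues(np.array(cam["R"]))[0],np.array(cam["t"]),np.array(cam["intrinsics"]),np.array(cam["dist"]))[0].reshape(-1,2)
def grab(n,f):
    c=eyes.camera_model(n); im=eyes.get_image(n); cv2.imwrite(f"pics/{f}.png",im[:,:,::-1]); np.save(f"pics/{f}.npy",np.array(c,dtype=object),allow_pickle=True); return c,im
E
python3 - <<'E'
from h import *
ims=[grab(n,n+"0")[1] for n in("scene","side")]
a=np.hstack(ims)[:,:,::-1]
for n in("scene","side","wrist"): 
    c=eyes.camera_model(n); print(n, (-np.array(c["R"]).T@np.array(c["t"])).round(3))
E
```

```text
scene [1.052 0.394 0.67 ]
side [0.377 0.558 0.409]
wrist [0.575 0.069 0.372]
```

View pics/scene0.png

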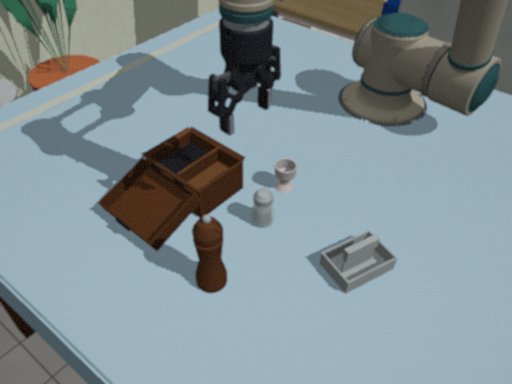

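View pics/side0.png

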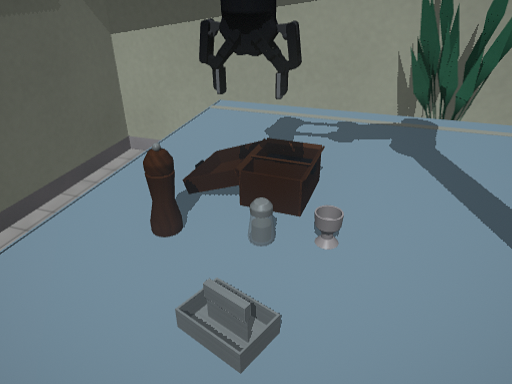

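The scene view shows the tray at about (357,261), the box at (195,170) with its black-platform bay on the far side, the mill at (210,270), the shaker at (262,210) and the cup at (285,177). The side view shows the same things, with the tray's rim corners at (176,318), (242,362) and (281,320).

```bash
python3 - <<'E'
from h import *
s=eyes.camera_model("scene");d=eyes.camera_model("side")
r=lambda c,p,z:print(onz(c,p,z).round(3).tolist())
print("tray rim");r(s,[(321,259),(362,237),(394,261),(348,287)],.032);r(d,[(176,318),(281,320),(242,362)],.032)
print("bartop");r(s,[(346,247),(378,237)],.064);r(d,[(206,281),(250,305)],.064)
print("box rim");r(s,[(191,130),(244,156),(198,182),(146,155),(217,148),(172,170)],.082);r(d,[(324,148),(305,166),(243,160),(265,143)],.082)
print("salt,cup,mill foot");r(s,[(262,221),(285,186),(211,285)],.0);r(d,[(262,238),(327,243),(167,230)],0)
E
```

```text
tray rim
[[0.581, 0.179, 0.032], [0.49, 0.209, 0.032], [0.503, 0.28, 0.032], [0.602, 0.245, 0.032]]
[[0.585, 0.252, 0.032], [0.461, 0.215, 0.032], [0.486, 0.286, 0.032]]
bartop
[[0.555, 0.208, 0.064], [0.5, 0.24, 0.064]]
[[0.561, 0.211, 0.064], [0.494, 0.233, 0.064]]
box rim
[[0.5, -0.216, 0.082], [0.494, -0.07, 0.082], [0.611, -0.087, 0.082], [0.62, -0.225, 0.082], [0.51, -0.13, 0.082], [0.619, -0.151, 0.082]]
[[0.486, -0.22, 0.082], [0.506, -0.122, 0.082], [0.628, -0.112, 0.082], [0.613, -0.21, 0.082]]
salt,cup,mill foot
[[0.552, 0.025, 0.0], [0.439, -0.001, 0.0], [0.73, 0.05, 0.0]]
[[0.548, 0.017, 0.0], [0.438, -0.003, 0.0], [0.719, 0.045, 0.0]]
```

Emit:
{"api": "drive_tool", "payload": {
  "deltas": [
    {"linear":[-5,-40,20],"twist":0,"claw":1},
    {"linear":[-10,-80,40],"twist":0,"claw":1},
    {"linear":[-15,-120,50],"twist":0,"claw":1},
    {"linear":[-15,-160,60],"twist":0,"claw":1},
    {"linear":[-15,-200,60],"twist":0,"claw":1},
    {"linear":[-15,-220,60],"twist":0,"claw":1},
    {"linear":[-15,-220,60],"twist":0,"claw":1},
    {"linear":[-15,-220,60],"twist":0,"claw":1},
    {"linear":[-15,-220,60],"twist":0,"claw":1}
  ]
}}

```text
clock: 0.85
position: [0.5597, -0.2192, 0.3017]
ee_rot: [-0.001, 0.707, 0.707, 0.0]
contact_force: [0.4, 0.2, 0.3]
width: 0.0857
gripper_force: 0.0
```

```bash
python3 - <<'E'
from h import *
c,im=grab("wrist","w1");print(np.array(c["R"]).round(3).tolist(),np.array(c["t"]),c["intrinsics"])
g=sensors.get_state();print(g["clock"],g["position"],g["qd"])
print(proj(c,[[.56,-.18,.082]]))
E
```

```text
[[1.0, -0.001, -0.002], [-0.001, -0.962, 0.272], [-0.002, -0.272, -0.962]] [-0.55953924 -0.26174068  0.37650343] [[269.82894838   0.         251.61007776]
 [  0.         269.82894838 188.46752451]
 [  0.           0.           1.        ]]
0.9 [ 0.55983789 -0.21875349  0.30195602] [ 0.01423207 -0.00709128  0.00033016 -0.00315973  0.00061315 -0.00148791]
[[252.04249379 136.52659649]]
```

View pics/w1.png

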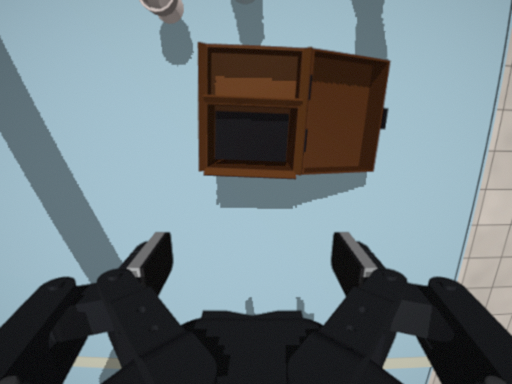

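The wrist view shows the bay with its black platform at about (214–291, 108–165) and the compartment wall at y≈100. The lid is to the right and the shallow compartment above.

```bash
python3 - <<'E'
from h import *
im=cv2.imread("pics/w1.png");c=np.load("pics/w1.npy",allow_pickle=True).item()
cr=im[35:185,190:310];cv2.imwrite("pics/w1c.png",cv2.resize(cr,None,fx=4,fy=4,interpolation=cv2.INTER_CUBIC)[:600])
b,g,r=[im[:,:,i].astype(int) for i in range(3)]
m=((r-b<10)&(r<60)).astype(np.uint8); m[:100]=0;m[172:]=0;m[:,:205]=0;m[:,300:]=0
n,l,s,ce=cv2.connectedComponentsWithStats(m);k=1+s[1:,4].argmax();print(s[k])
cn=max(cv2.findContours((l==k).astype(np.uint8),0,2)[0],key=cv2.contourArea)
h=cv2.convexHull(cn);q=cv2.minAreaRect(onz(c,h.reshape(-1,2),.055)[:,:2].astype(np.float32)*1000);print(q)
cor=cv2.approxPolyDP(h,6,True).reshape(-1,2);print(cor.tolist(),onz(c,cor,.055).round(4).tolist())
E
```

```text
[ 215  112   74   50 3399]
((558.467529296875, -182.5683135986328), (65.20972442626953, 99.32105255126953), 87.72389221191406)
[[216, 112], [286, 114], [284, 161], [215, 158]] [[0.5113, -0.1493, 0.055], [0.606, -0.1521, 0.055], [0.6052, -0.2165, 0.055], [0.5077, -0.2122, 0.055]]
```

View pics/w1c.png

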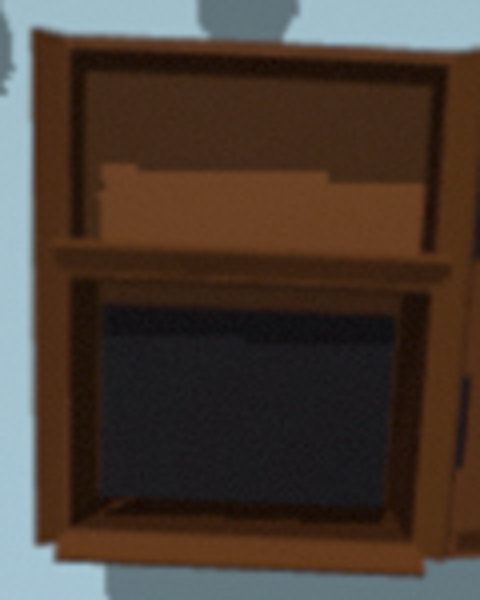

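The crop shows the platform corners at (104,304), (397,314), (384,506) and (100,500), and the inner rim of the bay at about (70,282), (432,290), (412,535) and (70,527). Next I look at the tray.

Emit:
{"api": "drive_tool", "payload": {
  "deltas": [
    {"linear":[-4,41,0],"twist":7,"claw":1},
    {"linear":[-8,82,0],"twist":14,"claw":1},
    {"linear":[-12,123,0],"twist":21,"claw":1},
    {"linear":[-16,164,0],"twist":28,"claw":1},
    {"linear":[-20,205,0],"twist":35,"claw":1},
    {"linear":[-24,246,0],"twist":42,"claw":1},
    {"linear":[-28,287,0],"twist":49,"claw":1},
    {"linear":[-32,328,0],"twist":56,"claw":1},
    {"linear":[-32,369,0],"twist":63,"claw":1},
    {"linear":[-32,410,0],"twist":70,"claw":1},
    {"linear":[-32,440,0],"twist":70,"claw":1},
    {"linear":[-32,440,0],"twist":70,"claw":1}
  ]
}}

```text
clock: 1.9
position: [0.5262, 0.2272, 0.3022]
ee_rot: [-0.001, 0.169, 0.986, 0.002]
contact_force: [0.4, 0.2, 0.1]
width: 0.0855
gripper_force: 0.0
```

```bash
python3 - <<'E'
from h import *
g=sensors.get_state();print(g["clock"],g["position"],g["ee_rot"],g["qpos"],np.abs(g["qd"]).max())
c0=np.load("pics/w1.npy",allow_pickle=True).item()
f=lambda P:[(x/4+190,y/4+35) for x,y in P]
for z,P in((.055,[(104,304),(397,314),(384,506),(100,500)]),(.082,[(70,282),(432,290),(412,535),(70,527)]),(.082,[(33,30),(480,50),(37,545),(440,558)])):
    X=onz(c0,f(P),z)[:,:2]*1000;print(X.round(1).tolist(),X.mean(0).round(1),[np.degrees(np.arctan2(*(b-a)[::-1])).round(1) for a,b in((X[0],X[1]),(X[3],X[2]))])
c,im=grab("wrist","w2");print(proj(c,[[.528,.223,.064]]))
E
```

```text
1.9 [0.52616533 0.22724422 0.3021844 ] [-5.93196960e-04  1.69475348e-01  9.85531899e-01  2.15169323e-03] [ 0.28357793  0.24556576  1.40057961  0.00440063  1.49462746 -0.94695603] 0.08998997484940413
[[511.3, -148.0], [610.4, -151.4], [608.1, -217.3], [507.6, -215.0]] [ 559.3 -182.9] [np.float64(-2.0), np.float64(-1.3)]
[[504.4, -141.4], [617.6, -144.0], [614.2, -222.2], [501.0, -219.4]] [ 559.3 -181.7] [np.float64(-1.3), np.float64(-1.4)]
[[496.1, -68.8], [629.3, -74.5], [489.8, -225.4], [623.9, -230.0]] [ 559.8 -149.7] [np.float64(-2.4), np.float64(178.1)]
[[248.56274394 166.31170052]]
```

View pics/w2.png

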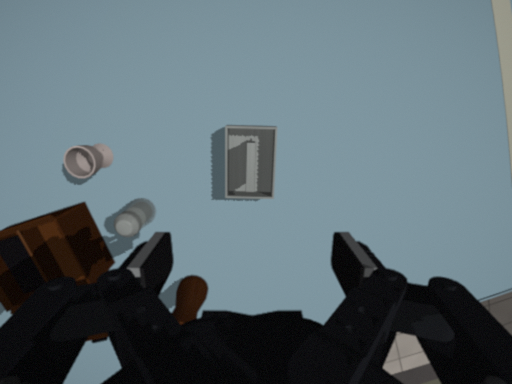

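The wrist view shows the tray almost aligned with the image. Its rim corners are at about (225,125), (277,126), (273,198) and (226,198), and the bar is the light strip at x≈247–256, y≈138–192.

```bash
python3 - <<'E'
from h import *
im=cv2.imread("pics/w2.png");c=np.load("pics/w2.npy",allow_pickle=True).item()
hsv=cv2.cvtColor(im,cv2.COLOR_BGR2HSV)
m=(hsv[:,:,1]<50).astype(np.uint8);m[:110]=0;m[215:]=0;m[:,:205]=0;m[:,295:]=0
n,l,s,_=cv2.connectedComponentsWithStats(m);k=1+s[1:,4].argmax();print(s[k])
h=cv2.convexHull(max(cv2.findContours((l==k).astype(np.uint8),0,2)[0],key=cv2.contourArea)).reshape(-1,2)
P=[(225,125),(277,126),(273,198),(226,198)]
print(onz(c,P,.032).round(4).tolist(),onz(c,P,.032).mean(0))
q=cv2.minAreaRect(onz(c,h,.032)[:,:2].astype(np.float32)*1000);print(q)
cr=im[115:210,210:290];cv2.imwrite("pics/w2c.png",cv2.resize(cr,None,fx=6,fy=6,interpolation=cv2.INTER_CUBIC))
E
```

```text
[ 224  125   55   75 3913]
[[0.4649, 0.2091, 0.032], [0.4916, 0.2798, 0.032], [0.5939, 0.2396, 0.032], [0.5693, 0.1705, 0.032]] [0.52990631 0.22475864 0.032     ]
((530.2958374023438, 224.39874267578125), (79.05748748779297, 113.67097473144531), 69.0968246459961)
```

View pics/w2c.png

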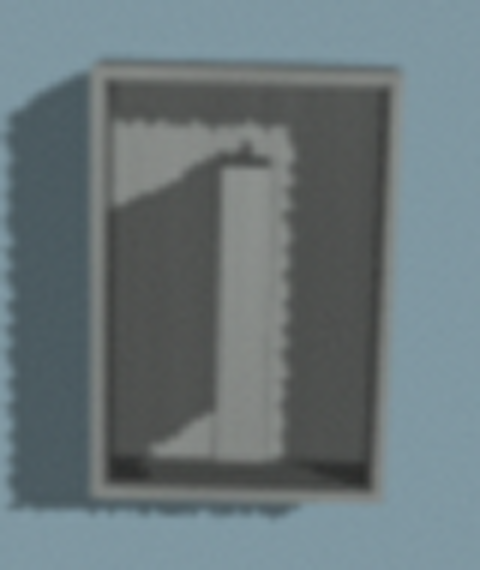

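The crop shows the bar top at (217–272, 165–460), so its centre is at about (251,167) in the full picture. That agrees with the rim centre at (530,224.5) mm and a yaw of about −21°. I descend with a small opening.

Emit:
{"api": "drive_tool", "payload": {
  "deltas": [
    {"linear":[2,5,-40],"twist":-1,"claw":0.4},
    {"linear":[2,5,-80],"twist":-1,"claw":0.4},
    {"linear":[2,5,-120],"twist":-1,"claw":0.4},
    {"linear":[2,5,-150],"twist":-1,"claw":0.4},
    {"linear":[2,5,-170],"twist":-1,"claw":0.4},
    {"linear":[2,5,-170],"twist":-1,"claw":0.4},
    {"linear":[2,5,-170],"twist":-1,"claw":0.4},
    {"linear":[2,5,-170],"twist":-1,"claw":0.4}
  ]
}}

```text
clock: 2.62
position: [0.531, 0.2251, 0.134]
ee_rot: [0.001, 0.182, 0.983, 0.001]
contact_force: [0.7, 0.5, 0.0]
width: 0.0344
gripper_force: 0.0
```

```bash
python3 - <<'E'
from h import *
g=sensors.get_state();print(g["position"],g["width"],np.abs(g["qd"]).max())
c,im=grab("wrist","w3");print(proj(c,[[.53,.2245,.064]]))
E
```

```text
[0.53099578 0.22505771 0.13399734] 0.03438949049997988 0.020280597363020327
[[250.46974122 202.34913468]]
```

View pics/w3.png

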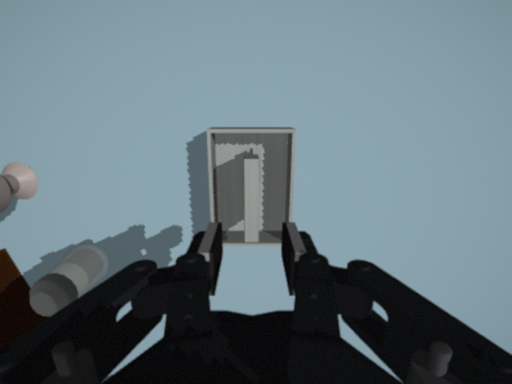

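The picture shows the fingers astride the bar, which runs from (252,157) to (252,242). The tray's rim corners are (209,129), (294,129), (291,243) and (212,243).

```bash
python3 - <<'E'
from h import *
c=np.load("pics/w3.npy",allow_pickle=True).item()
for z,P in((.064,[(245,157),(259,157),(259.5,242),(245,242)]),(.032,[(209,129),(294,129),(291.5,243.5),(211,243.5)])):
    X=onz(c,P,z)[:,:2]*1000;print(X.round(1).tolist(),X.mean(0).round(1),np.linalg.norm(X[3]-X[0]),np.linalg.norm(X[1]-X[0]),[np.degrees(np.arctan2(*(b-a)[::-1])).round(1) for a,b in((X[0],X[3]),(X[1],X[2]))])
E
```

```text
[[495.1, 233.6], [498.8, 243.4], [564.8, 219.0], [560.5, 207.9]] [529.8 226. ] 70.30807768625613 10.487963218988227 [np.float64(-21.5), np.float64(-20.3)]
[[466.5, 211.3], [492.4, 278.5], [593.1, 242.1], [565.4, 170.3]] [529.3 225.5] 107.12453071485255 71.96482169820119 [np.float64(-22.5), np.float64(-19.9)]
```

Emit:
{"api": "drive_tool", "payload": {
  "deltas": [
    {"linear":[-1,0,-30],"twist":0,"claw":0.4},
    {"linear":[-1,0,-60],"twist":0,"claw":0.4},
    {"linear":[-1,0,-80],"twist":0,"claw":0.4},
    {"linear":[-1,0,-88],"twist":0,"claw":0.4},
    {"linear":[-1,0,-88],"twist":0,"claw":0.4},
    {"linear":[-1,0,-88],"twist":0,"claw":0},
    {"linear":[-1,0,-88],"twist":0,"claw":0},
    {"linear":[-1,0,-88],"twist":0,"claw":0},
    {"linear":[-1,0,-88],"twist":0,"claw":0},
    {"linear":[-1,0,-88],"twist":0,"claw":0},
    {"linear":[-1,0,-88],"twist":0,"claw":0}
  ],
  "squeeze": 60
}}

```text
clock: 3.58
position: [0.5308, 0.2255, 0.0464]
ee_rot: [0.002, 0.182, 0.983, 0.001]
contact_force: [0.5, -0.1, 6.7]
width: 0.0106
gripper_force: 60.4
```

Gripped. Lifting and carrying to above the bay.

Emit:
{"api": "drive_tool", "payload": {
  "deltas": [
    {"linear":[0,0,20],"twist":0,"claw":0},
    {"linear":[0,0,50],"twist":0,"claw":0},
    {"linear":[0,0,85],"twist":0,"claw":0},
    {"linear":[0,-10,120],"twist":0,"claw":0},
    {"linear":[3,-40,120],"twist":2,"claw":0},
    {"linear":[6,-80,120],"twist":4,"claw":0},
    {"linear":[10,-120,120],"twist":7,"claw":0},
    {"linear":[14,-160,120],"twist":10,"claw":0},
    {"linear":[18,-200,120],"twist":13,"claw":0},
    {"linear":[21,-240,120],"twist":16,"claw":0},
    {"linear":[24,-280,120],"twist":19,"claw":0},
    {"linear":[27,-315,120],"twist":19,"claw":0}
  ]
}}

```text
clock: 4.58
position: [0.5555, -0.0925, 0.1645]
ee_rot: [-0.0, 0.017, 1.0, -0.0]
contact_force: [0.1, 0.2, -2.6]
width: 0.0108
gripper_force: 59.1
```

Emit:
{"api": "drive_tool", "payload": {
  "deltas": [
    {"linear":[2,-30,0],"twist":0,"claw":0},
    {"linear":[4,-60,0],"twist":0,"claw":0},
    {"linear":[4,-80,0],"twist":0,"claw":0},
    {"linear":[4,-92,0],"twist":0,"claw":0},
    {"linear":[4,-92,0],"twist":0,"claw":0},
    {"linear":[4,-92,0],"twist":0,"claw":0},
    {"linear":[4,-92,0],"twist":0,"claw":0},
    {"linear":[4,-92,0],"twist":0,"claw":0},
    {"linear":[4,-92,0],"twist":0,"claw":0}
  ]
}}

```text
clock: 5.33
position: [0.56, -0.1806, 0.1644]
ee_rot: [-0.0, 0.017, 1.0, 0.0]
contact_force: [-0.5, 0.2, -3.4]
width: 0.0109
gripper_force: 59.2
```

```bash
python3 - <<'E'
from h import *
g=sensors.get_state();print(g["position"],g["ee_rot"],g["width"],np.abs(g["qd"]).max(),g["contact_force"])
c,im=grab("wrist","w4")
b,g,r=[im[:,:,i].astype(int) for i in range(3)]
cr=im[90:290,150:350,::-1];cv2.imwrite("pics/w4c.png",cv2.resize(cr,(600,600),interpolation=cv2.INTER_CUBIC))
E
```

```text
[ 0.55999092 -0.18057229  0.16440893] [-5.65065097e-05  1.66252536e-02  9.99861752e-01  2.73194617e-04] 0.010862440284649014 0.0035476268011798862 [-0.4966087   0.15483108 -3.44610742]
```

View pics/w4c.png

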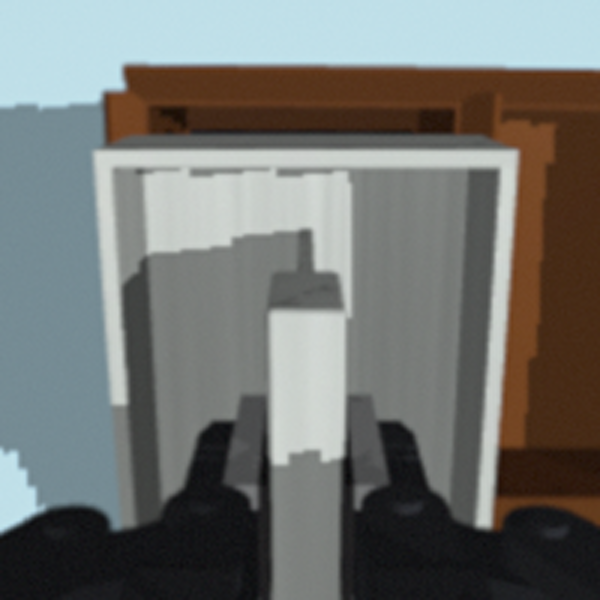

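The crop shows the held tray's −x rim, with outer corners at (94,150) and (518,150). Beyond it the bay's inner −x edge runs from (148,107) to (458,107).

```bash
python3 - <<'E'
from h import *
c=np.load("pics/w4.npy",allow_pickle=True).item()
f=lambda P:[(x/3+150,y/3+90) for x,y in P]
print("tray -x corners",(onz(c,f([(94,151),(518,151)]),.150)*1000).round(1).tolist())
print("bar -x end top",(onz(c,f([(268,310),(346,310)]),.182)*1000).round(1).tolist())
print("bay inner",(onz(c,f([(148,107),(458,107)]),.082)*1000).round(1).tolist())
print("box outer -x",(onz(c,f([(125,67),(600,70)]),.082)*1000).round(1).tolist())
E
```

```text
tray -x corners [[503.9, -216.4, 150.0], [506.5, -140.8, 150.0]]
bar -x end top [[524.9, -184.9, 182.0], [525.3, -173.5, 182.0]]
bay inner [[499.4, -219.0, 82.0], [502.1, -139.1, 82.0]]
box outer -x [[489.2, -224.1, 82.0], [493.8, -102.6, 82.0]]
```

The measurements agree: the tray is within 1 mm of the bay's centre and the yaw matches. Lowering to just above the platform.

Emit:
{"api": "drive_tool", "payload": {
  "deltas": [
    {"linear":[-1,-1,0],"twist":0,"claw":0},
    {"linear":[-1,-1,-10],"twist":0,"claw":0},
    {"linear":[-1,-1,-25],"twist":0,"claw":0},
    {"linear":[-1,-1,-32],"twist":0,"claw":0},
    {"linear":[-1,-1,-38],"twist":0,"claw":0},
    {"linear":[-1,-1,-44],"twist":0,"claw":0},
    {"linear":[-1,-1,-50],"twist":0,"claw":0},
    {"linear":[-1,-1,-55],"twist":0,"claw":0},
    {"linear":[-1,-1,-60],"twist":0,"claw":0},
    {"linear":[-1,-1,-60],"twist":0,"claw":0},
    {"linear":[-1,-1,-60],"twist":0,"claw":0}
  ]
}}

```text
clock: 6.3
position: [0.5589, -0.183, 0.1041]
ee_rot: [-0.0, 0.017, 1.0, 0.0]
contact_force: [0.1, -0.2, -2.2]
width: 0.0112
gripper_force: 59.1
```

Emit:
{"api": "drive_tool", "payload": {
  "deltas": [
    {"linear":[0,1,-3],"twist":0,"claw":0},
    {"linear":[0,1,-5],"twist":0,"claw":0},
    {"linear":[0,1,-7],"twist":0,"claw":0},
    {"linear":[0,1,-9],"twist":0,"claw":0},
    {"linear":[0,1,-11],"twist":0,"claw":0},
    {"linear":[0,1,-13],"twist":0,"claw":0},
    {"linear":[0,1,-14],"twist":0,"claw":0},
    {"linear":[0,1,-14],"twist":0,"claw":0},
    {"linear":[0,1,-14],"twist":0,"claw":0}
  ]
}}

```text
clock: 7.05
position: [0.5597, -0.1823, 0.0905]
ee_rot: [0.001, 0.017, 1.0, -0.0]
contact_force: [1.3, 0.0, 3.4]
width: 0.011
gripper_force: 60.0
```

Emit:
{"api": "drive_tool", "payload": {
  "deltas": [
    {"linear":[0,0,-1],"twist":0,"claw":0},
    {"linear":[0,0,-2],"twist":0,"claw":0},
    {"linear":[0,0,-3],"twist":0,"claw":0},
    {"linear":[0,0,-3],"twist":0,"claw":0},
    {"linear":[0,0,-3],"twist":0,"claw":0}
  ]
}}

```text
clock: 7.47
position: [0.5596, -0.1823, 0.0874]
ee_rot: [0.001, 0.017, 1.0, -0.0]
contact_force: [1.8, -1.8, 3.7]
width: 0.0112
gripper_force: 60.1
```

Emit:
{"api": "drive_tool", "payload": {
  "deltas": [
    {"linear":[0,0,-1],"twist":0,"claw":0},
    {"linear":[0,0,-1],"twist":0,"claw":0},
    {"linear":[0,0,-1],"twist":0,"claw":0}
  ]
}}

```text
clock: 7.72
position: [0.5596, -0.1823, 0.0865]
ee_rot: [0.001, 0.017, 1.0, -0.0]
contact_force: [3.3, -1.5, 4.0]
width: 0.0112
gripper_force: 60.1
```

Emit:
{"api": "drive_tool", "payload": {
  "deltas": [
    {"linear":[0,0,-1],"twist":0,"claw":0},
    {"linear":[0,0,-1],"twist":0,"claw":0},
    {"linear":[0,0,-1],"twist":0,"claw":0}
  ]
}}

```text
clock: 7.97
position: [0.5594, -0.1822, 0.0854]
ee_rot: [0.0, 0.017, 1.0, -0.0]
contact_force: [3.2, -1.4, 4.3]
width: 0.011
gripper_force: 60.1
```

Emit:
{"api": "drive_tool", "payload": {
  "deltas": [
    {"linear":[1,-0.5,-1],"twist":0,"claw":0},
    {"linear":[1,-0.5,-2],"twist":0,"claw":0},
    {"linear":[1,-0.5,-2],"twist":0,"claw":0},
    {"linear":[1,-0.5,-2],"twist":0,"claw":0}
  ]
}}

```text
clock: 8.3
position: [0.5595, -0.1822, 0.083]
ee_rot: [-0.001, 0.017, 1.0, 0.0]
contact_force: [1.3, -0.2, 4.5]
width: 0.0111
gripper_force: 60.2
```

Emit:
{"api": "drive_tool", "payload": {
  "deltas": [
    {"linear":[0,0,-1],"twist":0,"claw":0},
    {"linear":[0,0,-1],"twist":0,"claw":0},
    {"linear":[0,0,-1],"twist":0,"claw":0}
  ]
}}

```text
clock: 8.55
position: [0.5595, -0.1822, 0.0821]
ee_rot: [-0.001, 0.017, 1.0, 0.0]
contact_force: [1.3, -0.3, 4.9]
width: 0.0108
gripper_force: 60.2
```

Emit:
{"api": "drive_tool", "payload": {
  "deltas": [
    {"linear":[0,0,-1],"twist":0,"claw":0},
    {"linear":[0,0,-1],"twist":0,"claw":0},
    {"linear":[0,0,-1],"twist":0,"claw":0}
  ]
}}

```text
clock: 8.8
position: [0.5595, -0.1822, 0.0811]
ee_rot: [-0.001, 0.017, 1.0, 0.0]
contact_force: [-0.3, 0.1, 5.9]
width: 0.0111
gripper_force: 60.2
```

Emit:
{"api": "drive_tool", "payload": {
  "deltas": [
    {"linear":[0,0,-0.5],"twist":0,"claw":0},
    {"linear":[0,0,-0.5],"twist":0,"claw":0},
    {"linear":[0,0,-0.5],"twist":0,"claw":0}
  ]
}}

```text
clock: 9.05
position: [0.5595, -0.1822, 0.0807]
ee_rot: [-0.001, 0.017, 1.0, 0.0]
contact_force: [-1.6, 0.6, 5.1]
width: 0.0108
gripper_force: 60.2
```

Emit:
{"api": "drive_tool", "payload": {
  "deltas": [
    {"linear":[0,0,-0.5],"twist":0,"claw":0},
    {"linear":[0,0,-0.5],"twist":0,"claw":0},
    {"linear":[0,0,-0.5],"twist":0,"claw":0}
  ]
}}

```text
clock: 9.3
position: [0.5595, -0.1822, 0.0802]
ee_rot: [-0.001, 0.017, 1.0, 0.0]
contact_force: [-0.7, 0.2, 4.5]
width: 0.0109
gripper_force: 60.2
```

Emit:
{"api": "drive_tool", "payload": {
  "deltas": [
    {"linear":[0,0,-1],"twist":0,"claw":0},
    {"linear":[0,0,-1],"twist":0,"claw":0},
    {"linear":[0,0,-1],"twist":0,"claw":0}
  ]
}}

```text
clock: 9.55
position: [0.5595, -0.1822, 0.0792]
ee_rot: [-0.001, 0.017, 1.0, 0.0]
contact_force: [-1.2, 1.0, 4.5]
width: 0.0112
gripper_force: 60.3
```

Emit:
{"api": "drive_tool", "payload": {
  "deltas": [
    {"linear":[0,0,-0.7],"twist":0,"claw":0},
    {"linear":[0,0,-0.7],"twist":0,"claw":0},
    {"linear":[0,0,-0.7],"twist":0,"claw":0}
  ]
}}

```text
clock: 9.8
position: [0.5595, -0.1822, 0.0785]
ee_rot: [-0.001, 0.017, 1.0, 0.0]
contact_force: [-0.8, 1.2, 5.9]
width: 0.0109
gripper_force: 60.3
```

Emit:
{"api": "drive_tool", "payload": {
  "deltas": [
    {"linear":[0,0,-0.5],"twist":0,"claw":0},
    {"linear":[0,0,-0.5],"twist":0,"claw":0},
    {"linear":[0,0,-0.5],"twist":0,"claw":0}
  ]
}}

```text
clock: 10.05
position: [0.5596, -0.1823, 0.078]
ee_rot: [-0.001, 0.017, 1.0, 0.0]
contact_force: [-0.8, 0.4, 5.4]
width: 0.0112
gripper_force: 60.3
```

Emit:
{"api": "drive_tool", "payload": {
  "deltas": [
    {"linear":[0,0,-0.7],"twist":0,"claw":0},
    {"linear":[0,0,-0.7],"twist":0,"claw":0},
    {"linear":[0,0,-0.7],"twist":0,"claw":0}
  ]
}}

```text
clock: 10.3
position: [0.5595, -0.1822, 0.0774]
ee_rot: [-0.001, 0.017, 1.0, 0.0]
contact_force: [-0.8, 0.5, 6.0]
width: 0.0111
gripper_force: 60.4
```

Emit:
{"api": "drive_tool", "payload": {
  "deltas": [
    {"linear":[0,0,-0.7],"twist":0,"claw":0},
    {"linear":[0,0,-0.7],"twist":0,"claw":0},
    {"linear":[0,0,-0.7],"twist":0,"claw":0}
  ]
}}

```text
clock: 10.55
position: [0.5596, -0.1822, 0.0766]
ee_rot: [-0.001, 0.017, 1.0, 0.0]
contact_force: [-0.4, -0.0, 5.2]
width: 0.0105
gripper_force: 60.4
```

Emit:
{"api": "drive_tool", "payload": {
  "deltas": [
    {"linear":[0,0,-0.5],"twist":0,"claw":0},
    {"linear":[0,0,-0.5],"twist":0,"claw":0},
    {"linear":[0,0,-0.5],"twist":0,"claw":0}
  ]
}}

```text
clock: 10.8
position: [0.5596, -0.1823, 0.0761]
ee_rot: [-0.001, 0.017, 1.0, 0.0]
contact_force: [-1.3, 0.8, 4.9]
width: 0.0111
gripper_force: 60.4
```

Emit:
{"api": "drive_tool", "payload": {
  "deltas": [
    {"linear":[0,0,-0.7],"twist":0,"claw":0},
    {"linear":[0,0,-0.7],"twist":0,"claw":0},
    {"linear":[0,0,-0.7],"twist":0,"claw":0}
  ]
}}

```text
clock: 11.05
position: [0.5595, -0.1822, 0.0754]
ee_rot: [-0.001, 0.017, 1.0, 0.0]
contact_force: [-1.1, 0.4, 6.2]
width: 0.0109
gripper_force: 60.3
```

Emit:
{"api": "drive_tool", "payload": {
  "deltas": [
    {"linear":[0,0,-0.7],"twist":0,"claw":0},
    {"linear":[0,0,-0.7],"twist":0,"claw":0},
    {"linear":[0,0,-0.7],"twist":0,"claw":0}
  ]
}}

```text
clock: 11.3
position: [0.5596, -0.1822, 0.0747]
ee_rot: [-0.001, 0.017, 1.0, 0.0]
contact_force: [-0.3, 0.7, 5.9]
width: 0.0109
gripper_force: 60.3
```

Emit:
{"api": "drive_tool", "payload": {
  "deltas": [
    {"linear":[0,0,-0.5],"twist":0,"claw":0},
    {"linear":[0,0,-0.5],"twist":0,"claw":0},
    {"linear":[0,0,-0.5],"twist":0,"claw":0}
  ]
}}

```text
clock: 11.55
position: [0.5595, -0.1822, 0.0741]
ee_rot: [-0.001, 0.017, 1.0, 0.0]
contact_force: [-0.6, 1.4, 5.8]
width: 0.011
gripper_force: 60.4
```

Emit:
{"api": "drive_tool", "payload": {
  "deltas": [
    {"linear":[0,0,-0.6],"twist":0,"claw":0},
    {"linear":[0,0,-0.6],"twist":0,"claw":0},
    {"linear":[0,0,-0.6],"twist":0,"claw":0}
  ]
}}

```text
clock: 11.8
position: [0.5596, -0.1822, 0.0737]
ee_rot: [-0.001, 0.017, 1.0, 0.0]
contact_force: [-1.8, 1.1, 5.2]
width: 0.011
gripper_force: 60.4
```

Emit:
{"api": "drive_tool", "payload": {
  "deltas": [
    {"linear":[0,0,-0.6],"twist":0,"claw":0},
    {"linear":[0,0,-0.6],"twist":0,"claw":0},
    {"linear":[0,0,-0.6],"twist":0,"claw":0}
  ]
}}

```text
clock: 12.05
position: [0.5596, -0.1823, 0.0731]
ee_rot: [-0.0, 0.017, 1.0, 0.0]
contact_force: [-2.1, 1.0, 5.8]
width: 0.0109
gripper_force: 60.4
```

Emit:
{"api": "drive_tool", "payload": {
  "deltas": [
    {"linear":[0,0,-0.5],"twist":0,"claw":0},
    {"linear":[0,0,-0.5],"twist":0,"claw":0},
    {"linear":[0,0,-0.5],"twist":0,"claw":0}
  ]
}}

```text
clock: 12.3
position: [0.5596, -0.1823, 0.0728]
ee_rot: [-0.0, 0.017, 1.0, 0.0]
contact_force: [-1.6, 1.8, 7.2]
width: 0.0107
gripper_force: 60.5
```

Emit:
{"api": "drive_tool", "payload": {
  "deltas": [
    {"linear":[0,0,-0.4],"twist":0,"claw":0},
    {"linear":[0,0,-0.4],"twist":0,"claw":0},
    {"linear":[0,0,-0.4],"twist":0,"claw":0}
  ]
}}

```text
clock: 12.55
position: [0.5596, -0.1823, 0.0726]
ee_rot: [-0.0, 0.017, 1.0, 0.0]
contact_force: [-3.0, 2.1, 8.0]
width: 0.011
gripper_force: 60.8
```

Emit:
{"api": "drive_tool", "payload": {
  "deltas": [
    {"linear":[0,0,-0.3],"twist":0,"claw":0},
    {"linear":[0,0,-0.3],"twist":0,"claw":0},
    {"linear":[0,0,-0.3],"twist":0,"claw":0}
  ]
}}

```text
clock: 12.8
position: [0.5596, -0.1822, 0.0725]
ee_rot: [-0.0, 0.017, 1.0, 0.0]
contact_force: [-1.7, 1.7, 8.7]
width: 0.0111
gripper_force: 61.0
```

Emit:
{"api": "drive_tool", "payload": {
  "deltas": [
    {"linear":[0,0,-0.5],"twist":0,"claw":0},
    {"linear":[0,0,-1],"twist":0,"claw":0},
    {"linear":[0,0,-1],"twist":0,"claw":0},
    {"linear":[0,0,-1],"twist":0,"claw":0}
  ]
}}

```text
clock: 13.13
position: [0.5596, -0.1822, 0.0722]
ee_rot: [-0.0, 0.017, 1.0, 0.0]
contact_force: [-3.6, 2.9, 12.8]
width: 0.0111
gripper_force: 61.6
```

The stop is felt at 12.8 N, so the latch is past the catch. I ease up 3 mm and let go with a small opening.

Emit:
{"api": "drive_tool", "payload": {
  "deltas": [
    {"linear":[0,0,1],"twist":0,"claw":0},
    {"linear":[0,0,2],"twist":0,"claw":0},
    {"linear":[0,0,3],"twist":0,"claw":0},
    {"linear":[0,0,4],"twist":0,"claw":0},
    {"linear":[0,0,4],"twist":0,"claw":0},
    {"linear":[0,0,4],"twist":0,"claw":0}
  ]
}}

```text
clock: 13.63
position: [0.5596, -0.1823, 0.0749]
ee_rot: [-0.0, 0.017, 1.0, 0.0]
contact_force: [-1.6, 2.0, 5.2]
width: 0.0109
gripper_force: 60.3
```

Emit:
{"api": "drive_tool", "payload": {
  "deltas": [
    {"linear":[0,0,0],"twist":0,"claw":0.3},
    {"linear":[0,0,0],"twist":0,"claw":0.3},
    {"linear":[0,0,0],"twist":0,"claw":0.3},
    {"linear":[0,0,0],"twist":0,"claw":0.3},
    {"linear":[0,0,0],"twist":0,"claw":0.3},
    {"linear":[0,0,0],"twist":0,"claw":0.3}
  ]
}}

```text
clock: 14.13
position: [0.56, -0.1825, 0.0747]
ee_rot: [-0.0, 0.017, 1.0, 0.0]
contact_force: [-0.2, 0.2, -0.3]
width: 0.0258
gripper_force: 0.0
```

Emit:
{"api": "drive_tool", "payload": {
  "deltas": [
    {"linear":[0,0,10],"twist":0,"claw":0.3},
    {"linear":[0,0,25],"twist":0,"claw":0.3},
    {"linear":[0,0,50],"twist":0,"claw":0.3},
    {"linear":[0,0,80],"twist":0,"claw":0.3},
    {"linear":[0,0,100],"twist":0,"claw":0.3},
    {"linear":[0,0,100],"twist":0,"claw":0.3},
    {"linear":[0,0,100],"twist":0,"claw":0.3},
    {"linear":[0,0,100],"twist":0,"claw":0.3}
  ]
}}

```text
clock: 14.8
position: [0.5595, -0.1823, 0.1746]
ee_rot: [-0.0, 0.017, 1.0, 0.0]
contact_force: [-0.3, 0.5, -0.5]
width: 0.0254
gripper_force: 0.0
```

```bash
python3 - <<'E'
from h import *
c,im=grab("wrist","w5");d,im2=grab("side","s5")
a=cv2.resize(im[60:300,120:380],(400,370));b=cv2.resize(im2[100:270,140:370],(400,296))
b=np.vstack([b,np.zeros((74,400,3),np.uint8)])
cv2.imwrite("pics/v5.png",np.hstack([a,b])[:,:,::-1])
E
```

```text
(no output)
```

View pics/v5.png

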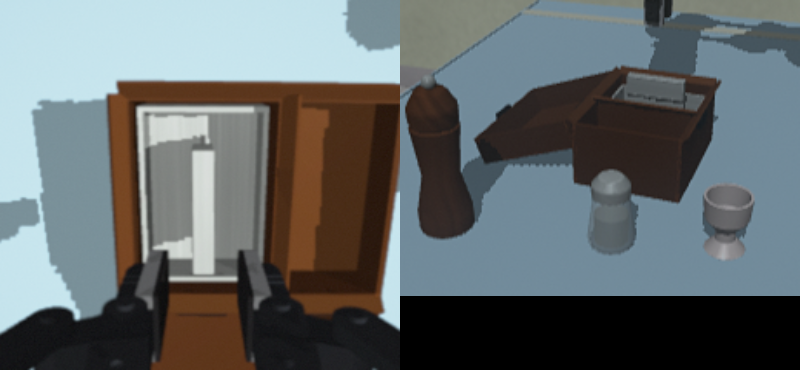

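The pictures show the tray sitting below the box's rim, with its −x rim from (136,107) to (270,107) in the left panel. The bystanders stand. I check the height by the rim's apparent width and the bar's length.

```bash
python3 - <<'E'
from h import *
c=np.load("pics/w5.npy",allow_pickle=True).item()
f=lambda P:[(x*.65+120,y*240/370+60) for x,y in P]
for zr in(.060,.0745,.087):
    X=onz(c,f([(136,107),(270,107)]),zr);B=onz(c,f([(203,150),(203,273)]),zr+.032)
    print(zr,"w76?",np.linalg.norm(X[1]-X[0])*1e3,"bar70?",np.linalg.norm(B[1]-B[0])*1e3,X.mean(0)[:2],B.mean(0)[:2])
print(sensors.get_state()["clock"])
E
```

```text
0.06 w76? 77.83853366343446 bar70? 69.69391381010031 [ 0.5050093  -0.18004824] [ 0.55978907 -0.18206669]
0.0745 w76? 73.24160312158418 bar70? 64.96114499509508 [ 0.50413821 -0.18004387] [ 0.55506746 -0.18192459]
0.087 w76? 69.27873196481669 bar70? 60.88117187871144 [ 0.50338728 -0.18004009] [ 0.5509971  -0.18180209]
14.9
```

The tray's rim is at 60–62 mm, about 26 mm down, so the latch caught and it has stayed down with the gripper clear.

```bash
python3 -c "
from rig import manip;print(manip.sign_off())"
```

```text
the job is handed in; nothing more can be done
None
```

The tray is packed: it sits in its bay, latched about 26 mm down and still down after release, pressed with a peak of about 13 N at the wrist; the salt shaker, pepper mill and egg cup were not touched, and the job was handed in at about 15 s.

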